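# Square a drilling template on the fences and lay it in a folded tray

## Task

Push the loose drilling template on the plywood board into the corner: a long edge flush along the dark wooden fence, and a short edge pressed firmly on to the adjustable steel end stop without shifting that stop; then let go so that it sits there squared by itself. Lift it by its knob and lay it flat in the white sheet-metal tray between the side flanges, right up against the end lip, keeping hold of the knob until it is down; then let go. Leave the jar, the wrench and the wood offcut where they are.

Things in the scene. Friction and masses are not known exactly. Their poses are not given: they have to be found in the camera images.
- template: Loose aluminium plate, 100 (its x) x 140 (its y) x 12 mm thick, 0.28 to 0.45 kg, with black hole marks and, upright in its centre, a round wooden knob 40 mm in diameter, 34 mm tall (top 46 mm above the underside). Origin: centre of the plate's underside, z up. It starts askew on the board, up to 0.4 rad off the board's axes; a half turn makes no difference.
- board: Fixed plywood board, 220 (x) x 300 (y) x 18 mm. Origin: centre of its underside; top face at z = 18 mm. The fixed dark wooden fence runs along its +x edge, 30 mm wide, 16 mm above the board; its working face is at board x = +80 mm and looks to -x. Squared, the template's long edge (its y) lies along it, its origin at board x = +30 mm.
- endstop: Dark steel end stop on the board, 90 (x) x 30 (y) x 16 mm, black wing knob up to 31 mm high, at board x = 20 mm, set at board y = 80 to 110 mm. Origin: middle of its working face's lower edge; axes as the board's; the face looks to board -y. Lightly clamped: slips to board +y above about 30 N; keep it within 3 mm. Squared, the template's origin is 70 mm from the face to board -y.
- tray: Fixed white tray. Origin on the table; floor at z = 34 mm. Side flanges along y, 4 mm thick, 14 mm above the floor, inner faces at x = -52.5 and +52.5 mm; end lip as high, inner face at y = +100 mm; open end at y = -120 mm. Grey clamp, 61 mm high, at x = -30 to -101, y = -90 to -125 mm. Home, the template's origin is at x = 0, y = +30, z = 34 mm, its y along the tray's y, either way round.
- jar: Bystander: glass jar with steel lid, 60 mm in diameter, 85 mm tall; origin at the centre of its underside.
- wrench: Bystander: steel wrench, 170 mm long, lying on the table along its x; origin under its middle.
- offcut: Bystander: wood offcut 60 x 100 x 40 mm; origin at the centre of its underside.
Mind the look-alikes: they are no part of the job. There is more than one size of the template; the job needs the smallest.

How it is judged:
By the outcome, as a careful person would: the job done as asked, in the order asked, and still so for the second after the job is handed in, with the robot touching nothing.
It also fails if it takes over 72 s, if anything falls off the work surface, if the arm or the gripper's body presses on something with over 40 N, if the wrist force passes 120 N, or if a joint passes its speed limit or range.

## Robot

A 6-joint arm with a two-finger parallel gripper is mounted at the origin on the work surface. World frame = base frame: x ahead of the robot, y to its left, z up, the work surface at z = 0. Lengths are in m, angles in degrees, forces in N, time in s.
With the tool pointing down it reaches from about 0.4 to 0.825 m from the base axis. Payload 7 kg.
Tool frame: the origin (TCP) lies at the centre of the arm's flange, where the gripper is bolted on; the fingertips stand 178 mm ahead of it and the grasp point (between the pads) lies ahead of it (ctrl.grip_depth is the z of the grasp point in the tool frame, in m); z points along the fingers, x is the direction in which the jaws open and shut, and the axes are right-handed (so a half turn about z gives the same grasp; the last joint's range is limited). The gripper opens to 88 mm and grips with 3 to 60 N. Pads are 19 mm wide; open, the fingers measure 130 mm over their backs; the gripper's body (78 mm by 193 mm) begins 47 mm behind the grasp point.
Start: joints at [-55.17, 20.546, 0.682, 0, -70.136, -16.507], TCP at [0.212, -0.641, 0.405] pointing down, gripper open.
Joint ranges: [-176.03, 176.03], [-82.01, 121.73], [-58.28, 71.71], [-173.87, 95.51], [-174.79, -0.11], [-173.66, 173.66]. Speed limits (degrees/s): [136.94, 136.94, 172.46, 180, 180, 180].

## Interface

Orientations are given as [roll, pitch, yaw] about the fixed x, y, z axes, in that order (R = Rz(yaw) Ry(pitch) Rx(roll)).
In Python, from plant import ctrl gives the robot as it stands.
- The arm moves only by the tool carry_out, never from a script. Its arguments are lists of equal length, an entry for each row: "linear": the shift along the tool's x, y, z in cm, a list of three; "twist": the turn about the tool's z in degrees. In form: {"linear": [[tx, ty, tz], ...], "twist": [twist, ...]}. A call has 1 to 12 rows; each row is the pose to reach, as a shift and turn from the pose measured when the call began, along the tool's axes at that moment; what a row does not reach only later rows make up. A row lasts 1/12 s, in which the tool goes at most 41.7 mm and 7.16 degrees, less where a joint would pass 70% of its speed; a pose out of reach is approached as far as the arm can. A call with a gripper value outside its range is refused whole. "fingers" is the gripper's target within -1 to 1 (fully open at 1, half-way at 0, shut at -1), set as the call begins (left out, the last holds). The fingers move at their own pace and stop on an object; the grip force is fixed at half the most. Time passes only in rows, so rows that repeat a pose let the fingers close. It gives the time, the measured TCP pose, the force and the opening at its end, in the units of the state.
- ctrl.get_obs(): the state, without advancing time (a new reading comes with each control period).
- ctrl.snapshot(name): name is "scene" or "top" or "wrist"; returns the picture (480x640x3 uint8, blue, green, red); there is no depth.
- ctrl.camera_params(name): a dict with "fovy" (degrees; the focal length in pixels is half the picture's height over the tangent of half this angle, whatever the lens; pixels are square), "cx", "cy" (the principal point, pixels), "dist" ([k1, k2, p1, p2, k3] as OpenCV has them; the pictures are not rectified), "eye" and "rotation" of the camera in the world; the wrist camera has in their place "T_tool_cam" (4x4, takes a point from camera to tool coordinates, whose origin is the TCP and whose axes are the tool frame's). Camera axes: x right, y down, z forward; pixel columns grow to the right and rows downward; lengths in m; the calibration is good to about 2 mm. A picture is of the moment at which its call begins: read the wrist's pose just before it. camera_params takes no time and is no camera call.
- ctrl.close_job(): hands the job in, once; it reports no verdict.
The state is a dict: "clock": time; "joint_pos": joint angles; "qvel": joint speeds; "tau": joint torques, N m; "tool_pos": TCP position; "orientation": TCP orientation; "force": force on the tool from outside, world axes, zero at the start; "moment": the same for the moment, N m; "opening": finger opening in m.
Only numpy, scipy, OpenCV 4.12 (cv2) and the standard library are available. Lean on these libraries where they do the work, as an engineer would, in place of code of your own. Each camera call takes 0.05 s, during which the arm holds its last target.

## Working session

There is one attempt and no reset: what is moved stays moved. The work goes in short steps, Python scripts to look and compute and a tool call to move; the robot and the scene stay as the last step left them, time stands still between calls to the robot, and variables do not carry over. Pictures are saved under pics/ and viewed, and the job is handed in when it is done.

Besides the shell and the picture viewer there is one more tool, called after "Call:" as name(argument=value, ...) on one line, values as JSON. carry_out: Moves the arm, as the interface text tells. Its arguments: {"type":"object","properties":{"linear":{"type":"array","items":{"type":"array","items":{"type":"number"}}},"twist":{"type":"array","items":{"type":"number"}},"fingers":{"type":"number"}},"required":["linear","twist"]}

```bash
mkdir -p pics; ls; python3 - <<'E'
from plant import ctrl
import cv2
o=ctrl.get_obs();print(o);print(ctrl.grip_depth)
for n in("scene","top","wrist"):
    cv2.imwrite(f"pics/{n}0.png",ctrl.snapshot(n));print(n,ctrl.camera_params(n))
E
```

```text
pics
{'clock': 0.0, 'joint_pos': array([-5.51682511e+01,  2.05926263e+01,  6.35140444e-01, -1.94424949e-02,
       -7.01349196e+01, -1.65044151e+01]), 'qvel': array([ 0.01302054,  0.10310398, -0.03923904, -0.05127874, -0.11621459,
        0.07219491]), 'tau': array([ 2.59520284e-04, -5.82711554e+01,  2.93058801e+01,  6.99719220e+00,
        7.02770718e-03, -1.38980645e-04]), 'tool_pos': array([ 0.21216828, -0.64060057,  0.4037215 ]), 'orientation': array([-1.79991270e+02, -9.37908189e-02,  1.08320705e+02]), 'force': array([0.28380938, 0.3081003 , 1.25776489]), 'moment': array([-0.00147676, -0.024441  , -0.02929285]), 'opening': 0.08763743063018724}
0.1593
scene {'fovy': 50.68037778338542, 'cx': 323.99135598608933, 'cy': 240.75427102168894, 'dist': array([-0.06427495,  0.        ,  0.        ,  0.        ,  0.        ]), 'eye': array([1.19061767, 1.03970333, 1.0498798 ]), 'rotation': array([-127.9873756 ,   -0.34442873,  148.71700224])}
top {'fovy': 49.99734516654241, 'cx': 324.0071450042711, 'cy': 243.7848618275207, 'dist': array([0.02269545, 0.        , 0.        , 0.        , 0.        ]), 'eye': array([ 0.45996543, -0.04227145,  1.53307129]), 'rotation': array([-176.38066322,    0.62477541,  -88.6801132 ])}
wrist {'fovy': 59.10421952948559, 'cx': 317.58332013580707, 'cy': 241.95121082506577, 'dist': array([-0.04902371,  0.        ,  0.        ,  0.        ,  0.        ]), 'T_tool_cam': array([[ 9.99999025e-01, -8.59549106e-04,  1.10018223e-03,
        -3.88146272e-04],
       [ 5.63660364e-04,  9.69494502e-01,  2.45112410e-01,
        -6.62748042e-02],
       [-1.27730678e-03, -2.45111551e-01,  9.69494041e-01,
         2.08686530e-02],
       [ 0.00000000e+00,  0.00000000e+00,  0.00000000e+00,
         1.00000000e+00]])}
```

View pics/top0.png

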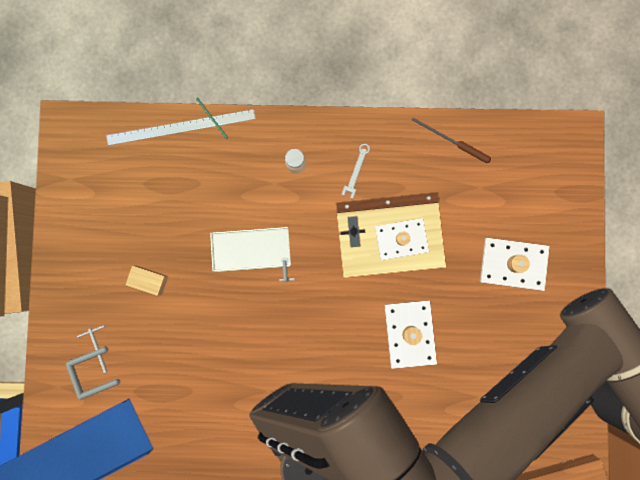

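View pics/scene0.png

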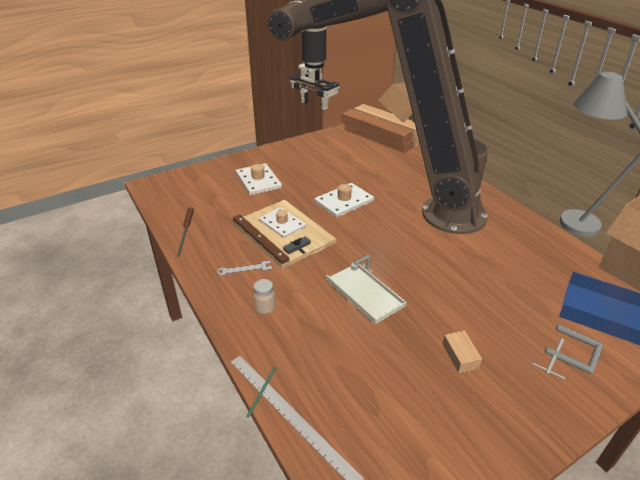

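View pics/wrist0.png

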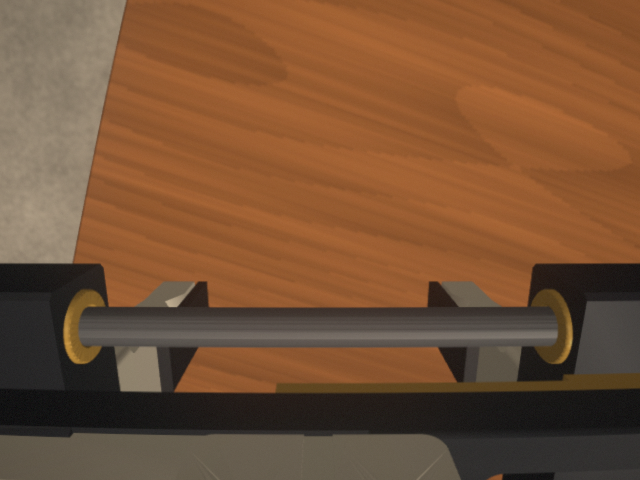

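The top view shows the board at about (392,238) with the fence on its upper side. The end stop is at (354,232) and the small template on the board has its knob at (403,239). The tray is at (250,250) with its clamp at (286,268), and the large look-alikes are off the board. I'll enlarge these areas.

```bash
cat > h.py <<'E'
import numpy as np,cv2
from plant import ctrl
from scipy.spatial.transform import Rotation as R
def cam(n,obs=None):
    p=ctrl.camera_params(n);f=240/np.tan(np.radians(p['fovy']/2))
    K=np.array([[f,0,p['cx']],[0,f,p['cy']],[0,0,1]])
    if 'eye' in p: return K,p['dist'],R.from_euler('xyz',p['rotation'],degrees=True).as_matrix(),np.array(p['eye'])
    T=p['T_tool_cam'];Rt=R.from_euler('xyz',obs['orientation'],degrees=True).as_matrix()
    return K,p['dist'],Rt@T[:3,:3],Rt@T[:3,3]+obs['tool_pos']
def ray(c,px,z):
    K,d,Rm,e=c
    u=cv2.undistortPoints(np.array(px,float).reshape(-1,1,2),K,d).reshape(-1,2)
    v=np.c_[u,np.ones(len(u))]@Rm.T
    return e+v*((z-e[2])/v[:,2])[:,None]
def proj(c,P):
    K,d,Rm,e=c
    rv=cv2.Rodrigues(Rm.T)[0]
    return cv2.projectPoints(np.array(P,float).reshape(-1,3),rv,-Rm.T@e,K,d)[0].reshape(-1,2)
def crop(img,x0,y0,x1,y1,s,fn):
    cv2.imwrite(fn,cv2.resize(img[y0:y1,x0:x1],None,fx=s,fy=s,interpolation=cv2.INTER_CUBIC))
E
python3 - <<'E'
from h import *
i=cv2.imread('pics/top0.png')
crop(i,325,185,455,285,6,'pics/tb.png');crop(i,200,215,310,290,7,'pics/tt.png')
E
```

```text
(no output)
```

View pics/tb.png

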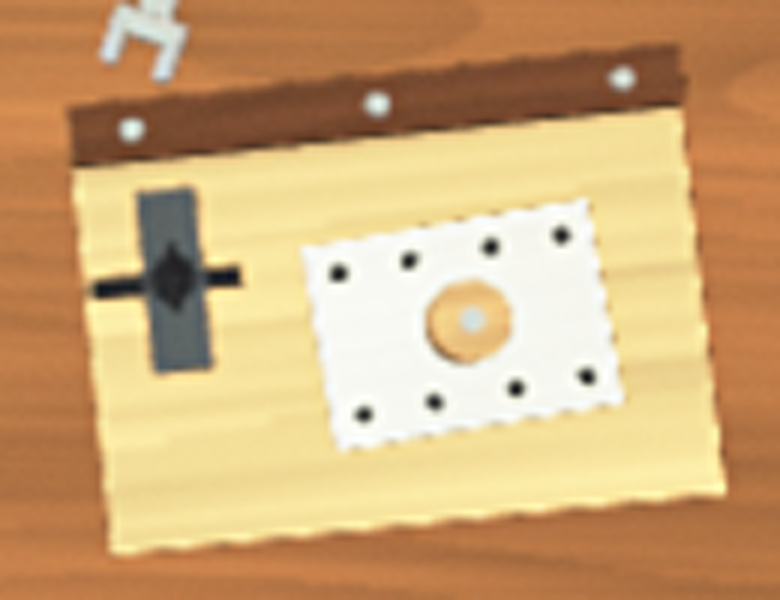

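View pics/tt.png

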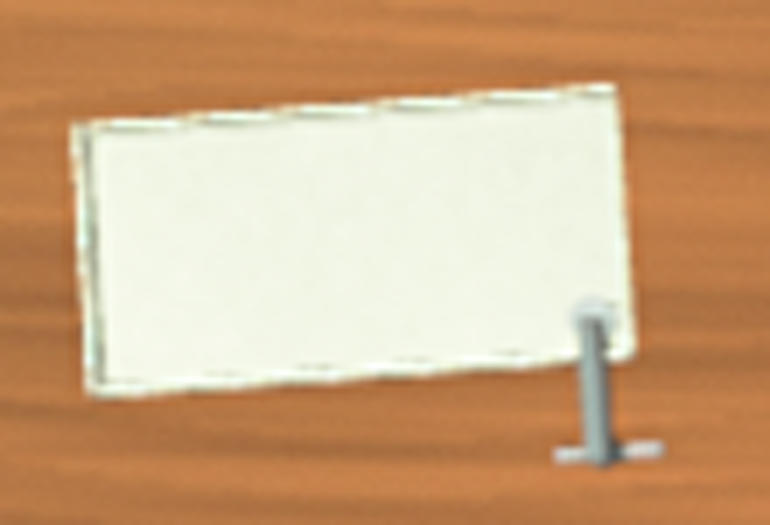

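```bash
cat > m0.py <<'E'
from h import *
c=cam('top')
def P(pts,s,x0,y0): return (np.array(pts,float)+.5)/s-.5+[x0,y0]
b=lambda p:P(p,6,325,185); t=lambda p:P(p,7,200,215)
from scipy.optimize import least_squares
def fit(local,px,x0,free=None):
    local=np.array(local,float)
    def f(v):
        cs,sn=np.cos(v[2]),np.sin(v[2]);W=local.copy()
        W[:,0]=v[0]+cs*local[:,0]-sn*local[:,1];W[:,1]=v[1]+sn*local[:,0]+cs*local[:,1]
        return (proj(c,W)-px).ravel()
    r=least_squares(f,x0);return r.x,r.fun.reshape(-1,2)
if __name__=='__main__':
    np.set_printoptions(precision=4,suppress=True)
    # board: +x up image, +y left
    x,e=fit([[-.11,.15,.018],[-.11,-.15,.018],[.11,.15,.034],[.11,-.15,.034],[.08,.15,.034],[.08,-.15,.034]],
      b([[110,553],[727,492],[68,110],[680,45],[73,167],[685,108]]),[.5,-.2,0]);print('board',x,np.degrees(x[2]));print(e)
    B=x
    def tob(p):
        d=np.array(p)[:,:2]-B[:2];cs,sn=np.cos(B[2]),np.sin(B[2]);return d@np.array([[cs,-sn],[sn,cs]])
    x,e=fit([[.05,.07,.030],[.05,-.07,.030],[-.05,-.07,.030],[-.05,.07,.030]],b([[304,250],[588,200],[623,402],[341,450]]),[.5,-.2,0]);print('templ',x,np.degrees(x[2]),tob(x[None,:2]));print(e)
    k=ray(c,b([[470,321]]),.064);print('knob top',k,tob(k))
    st=ray(c,b([[195,188],[213,367],[136,193],[156,372]]),.034);print('stop corners board',tob(st))
    x,e=fit([[.0565,.104,.048],[.0565,-.12,.048],[-.0565,.104,.048],[-.0565,-.12,.048]],t([[72,125],[616,86],[89,395],[635,357]]),[.5,.1,0]);print('tray',x,np.degrees(x[2]));print(e)
E
python3 m0.py
```

```text
board [ 0.586  -0.2179  0.1231] 7.054854043591051
[[ 0.4076  0.4605]
 [-0.5107  0.4148]
 [-0.124  -0.5081]
 [-0.0921 -0.0557]
 [ 0.0805  0.1133]
 [ 0.2385 -0.4259]]
templ [ 0.5743 -0.2509  0.1928] 11.049388126016117 [[-0.0156 -0.0313]]
[[ 0.0184 -0.1838]
 [-0.1392  0.0381]
 [ 0.2517  0.0094]
 [-0.1319  0.1342]]
knob top [[ 0.5738 -0.249   0.064 ]] [[-0.0158 -0.0294]]
stop corners board [[ 0.0641  0.0921]
 [-0.0238  0.0925]
 [ 0.0646  0.1209]
 [-0.0234  0.1203]]
tray [0.5331 0.1977 0.0942] 5.396805224981195
[[ 0.3995 -0.1554]
 [-0.2472 -0.1191]
 [ 0.2032  0.2059]
 [-0.355   0.0716]]
```

Call:
carry_out(linear=[[23.6,52.7,0],[23.6,52.7,0],[23.6,52.7,0],[23.6,52.7,0],[23.6,52.7,0],[23.6,52.7,0],[23.6,52.7,0],[23.6,52.7,0],[23.6,52.7,0],[23.6,52.7,0],[23.6,52.7,0],[23.6,52.7,0]], twist=[56.3,56.3,56.3,56.3,56.3,56.3,56.3,56.3,56.3,56.3,56.3,56.3])

```text
clock: 1.15
tool_pos: [0.5704, -0.3125, 0.4042]
orientation: [-179.9, -0.0, 52.0]
force: [0.0, -0.0, 0.1]
opening: 0.0878
```

Call:
carry_out(linear=[[9.0,1.5,0],[9.0,1.5,0],[9.0,1.5,0],[9.0,1.5,0]], twist=[0,0,0,0])

```text
clock: 1.48
tool_pos: [0.6399, -0.248, 0.4029]
orientation: [-179.9, -0.0, 52.2]
force: [0.5, 0.3, -0.5]
opening: 0.0876
```

```bash
python3 - <<'E'
from h import *
import pickle
o=ctrl.get_obs();i=ctrl.snapshot('wrist');cv2.imwrite('pics/w1.png',i);pickle.dump(o,open('w1.pkl','wb'));print(o['tool_pos'],o['orientation'],o['qvel'])
E
```

```text
[ 0.63988893 -0.24804114  0.40292479] [-1.79855684e+02 -7.66288222e-03  5.22278434e+01] [-2.55019212 -1.57811146 -2.05756229  0.15985171 -0.16696726  1.62552999]
```

View pics/w1.png

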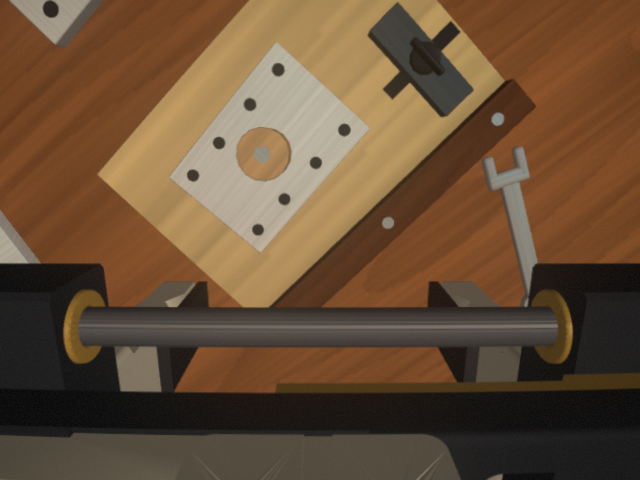

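The wrist view shows the template with corners near (277,43), (368,128), (261,251) and (170,178), and its knob at (263,155). The stop is at (420,60), the fence edge runs from about (505,81) to (265,305), and the wrench is at (510,190).

```bash
python3 - <<'E'
from h import *
i=cv2.imread('pics/w1.png')
crop(i,160,0,380,260,2.3,'pics/w1a.png');crop(i,340,0,540,150,4,'pics/w1b.png');crop(i,240,150,400,320,3.5,'pics/w1c.png')
E
```

```text
(no output)
```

View pics/w1a.png

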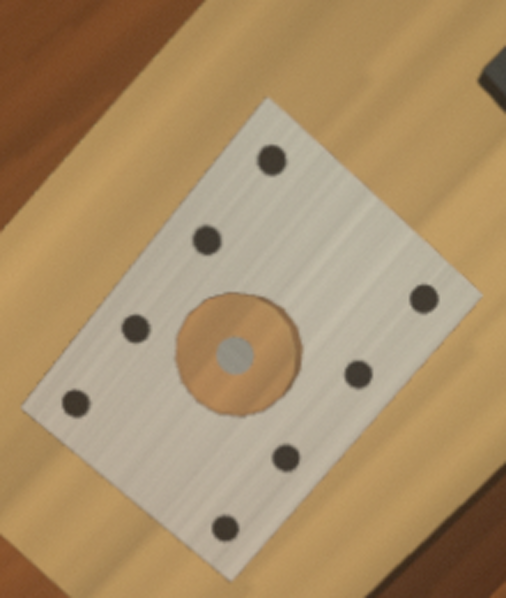

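View pics/w1b.png

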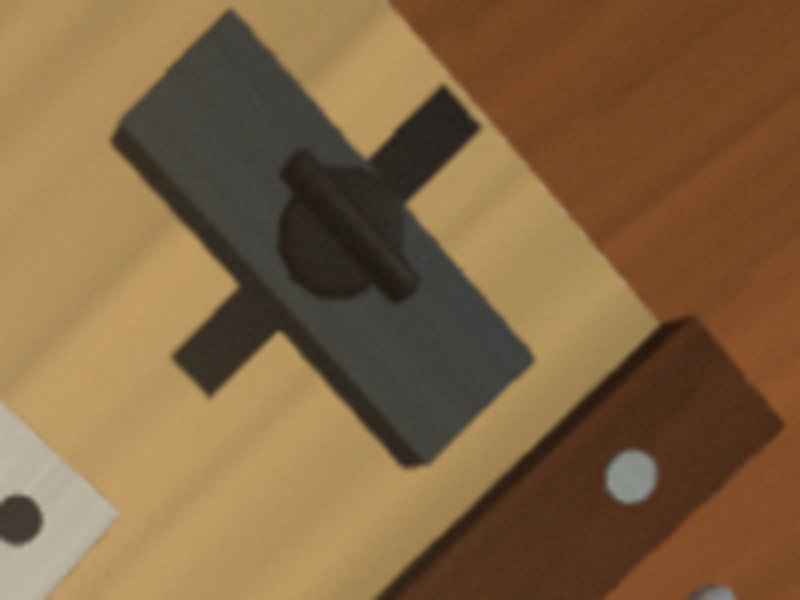

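View pics/w1c.png

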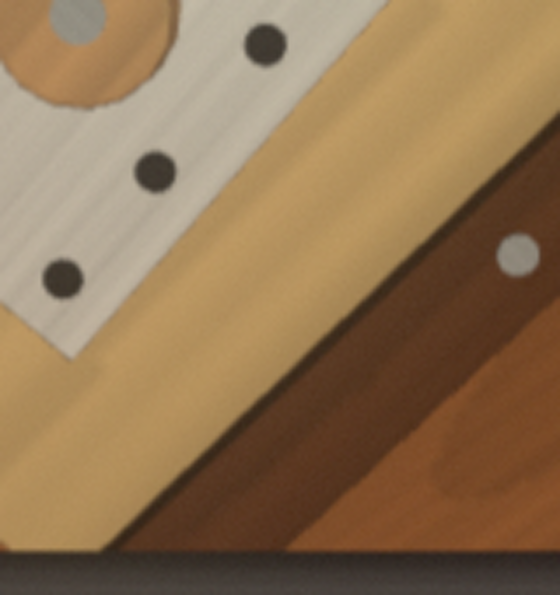

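```bash
python3 - <<'E'
from h import *
import pickle
np.set_printoptions(precision=4,suppress=True)
c=cam('wrist',pickle.load(open('w1.pkl','rb')))
P=lambda p,s,x0,y0:(np.array(p,float)+.5)/s-.5+[x0,y0]
a=lambda p:P(p,2.3,160,0);b=lambda p:P(p,4,340,0);d=lambda p:P(p,3.5,240,150)
pl=ray(c,a([[268,97],[482,296],[232,580],[23,407]]),.030)[:,:2]
an=lambda v:np.degrees(np.arctan2(v[1],v[0]))
print('plate',pl,pl.mean(0)); print('lens',np.linalg.norm(np.diff(np.r_[pl,pl[:1]],axis=0),axis=1))
print('long ang',an(pl[0]-pl[3])-90,an(pl[1]-pl[2])-90,'short',an(pl[1]-pl[0]),an(pl[2]-pl[3]))
print('knob',ray(c,a([[235,355]]),.064))
f0=ray(c,np.r_[b([[660,325],[380,597]]),d([[105,550]])],.018)[:,:2]
print('fence low',f0,an(f0[0]-f0[2])-90)
f1=ray(c,np.r_[b([[692,318]]),d([[122,550]])],.034)[:,:2];print('fence top',f1,an(f1[0]-f1[1])-90)
s=ray(c,b([[112,142],[407,467]]),.018)[:,:2];print('stop low',s,an(s[1]-s[0]))
st=ray(c,b([[124,123],[430,463],[534,360],[231,10]]),.034)[:,:2];print('stop top',st,an(st[1]-st[0]),an(st[2]-st[3]))
th=np.radians(an(f0[0]-f0[2])-90);ex=np.array([np.cos(th),np.sin(th)]);ey=np.array([-ex[1],ex[0]])
fx=(f0@ex).mean();sy=(s@ey).mean();q=pl.mean(0)
print('fence off',fx-q@ex,'stop off',sy-q@ey,'goal',ex*(fx-.05)+ey*(sy-.07), (f1@ex).mean()-fx,(st[:2]@ey).mean()-sy)
E
```

```text
plate [[ 0.511  -0.1893]
 [ 0.6079 -0.1711]
 [ 0.6338 -0.3062]
 [ 0.5374 -0.3248]] [ 0.5725 -0.2478]
lens [0.0986 0.1376 0.0981 0.138 ]
long ang 11.021587570530457 10.828148621582471 short 10.637926358024266 10.887778142876522
knob [[ 0.5722 -0.2483  0.064 ]]
fence low [[ 0.6458 -0.0583]
 [ 0.6559 -0.1358]
 [ 0.6809 -0.3365]] 7.20062393378042
fence top [[ 0.646  -0.0591]
 [ 0.6794 -0.3275]] 7.111630282507818
stop low [[ 0.5492 -0.1277]
 [ 0.6374 -0.1163]] 7.356650907685439
stop top [[ 0.5495 -0.1274]
 [ 0.6374 -0.1162]
 [ 0.6336 -0.0887]
 [ 0.5457 -0.0993]] 7.231276638937582 6.9070444304785905
fence off 0.09653844772840736 stop off 0.12226899941531161 goal [ 0.6122 -0.1901] -0.00024766295750400236 0.00015578180114014795
```

Call:
carry_out(linear=[[-4.1,-5.3,3],[-4.1,-5.3,6],[-4.1,-5.3,9],[-4.1,-5.3,12],[-4.1,-5.3,12],[-4.1,-5.3,12]], twist=[-3.7,-3.7,-3.7,-3.7,-3.7,-3.7])

```text
clock: 2.03
tool_pos: [0.5705, -0.2498, 0.2828]
orientation: [-179.7, 0.1, 55.8]
force: [0.1, 0.6, 0.4]
opening: 0.0878
```

```bash
python3 - <<'E'
from h import *
import pickle
o=ctrl.get_obs();i=ctrl.snapshot('wrist');cv2.imwrite('pics/w2.png',i);print(o['tool_pos'],o['orientation'])
t=ctrl.snapshot('top');crop(t,325,185,455,285,6,'pics/t2.png')
E
```

```text
[ 0.57053372 -0.24984065  0.28280074] [-1.79705510e+02  9.45395383e-02  5.58099219e+01]
```

View pics/w2.png

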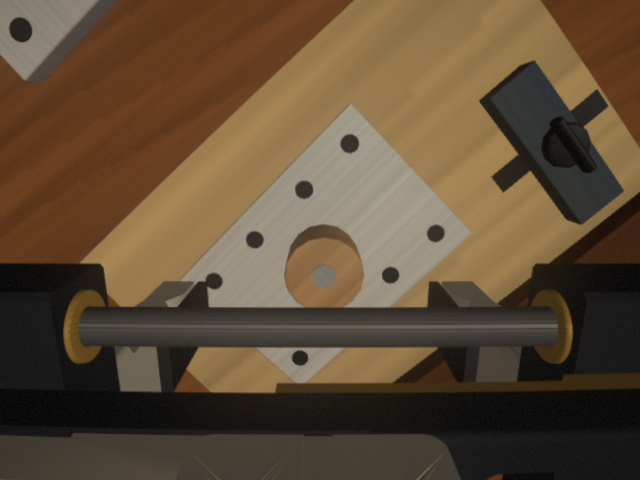

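The knob is at (323,276), centred between the fingers. Next I descend and close.

Call:
carry_out(linear=[[0.2,0.1,2.5],[0.2,0.1,5],[0.2,0.1,6.5],[0.2,0.1,6.6],[0.2,0.1,6.6]], twist=[0,0,0,0,0])

```text
clock: 2.55
tool_pos: [0.575, -0.2489, 0.2208]
orientation: [179.9, -0.0, 55.9]
force: [-0.1, 0.1, 0.4]
opening: 0.0876
```

Call:
carry_out(linear=[[0,0,0],[0,0,0],[0,0,0],[0,0,0],[0,0,0],[0,0,0]], twist=[0,0,0,0,0,0], fingers=-0.4)

```text
clock: 3.05
tool_pos: [0.575, -0.2489, 0.2211]
orientation: [179.9, -0.1, 55.9]
force: [0.1, 0.6, 0.3]
opening: 0.0539
```

Call:
carry_out(linear=[[0,0,0.5],[0,0,0.5],[0,0,0.5],[0,0,0.5],[0,0,0.5],[0,0,0.5]], twist=[0,0,0,0,0,0], fingers=-0.6)

```text
clock: 3.55
tool_pos: [0.5749, -0.2489, 0.2158]
orientation: [179.9, -0.0, 55.9]
force: [0.9, 0.3, -3.3]
opening: 0.0393
```

Call:
carry_out(linear=[[0.6,0,0],[1.4,0,0],[2.2,-0.1,0],[3.0,-0.1,0],[3.8,-0.1,0],[4.6,-0.2,0],[5.4,-0.2,0],[6.0,-0.2,0],[6.4,-0.2,0],[6.4,-0.2,0],[6.4,-0.2,0]], twist=[0.5,1,1.5,2,2.5,3,3.5,3.7,3.7,3.7,3.7])

```text
clock: 4.47
tool_pos: [0.6091, -0.1946, 0.2157]
orientation: [180.0, -0.0, 52.2]
force: [0.7, 0.0, -3.7]
opening: 0.0391
```

```bash
python3 - <<'E'
from h import *
import pickle
o=ctrl.get_obs();i=ctrl.snapshot('wrist');cv2.imwrite('pics/w3.png',i);pickle.dump(o,open('w3.pkl','wb'));print(o['tool_pos'],o['orientation'],o['force'])
E
```

```text
[ 0.6091451  -0.19459706  0.21572081] [ 1.79958381e+02 -3.93143544e-02  5.21929122e+01] [ 0.67819035  0.00996947 -3.65345282]
```

View pics/w3.png

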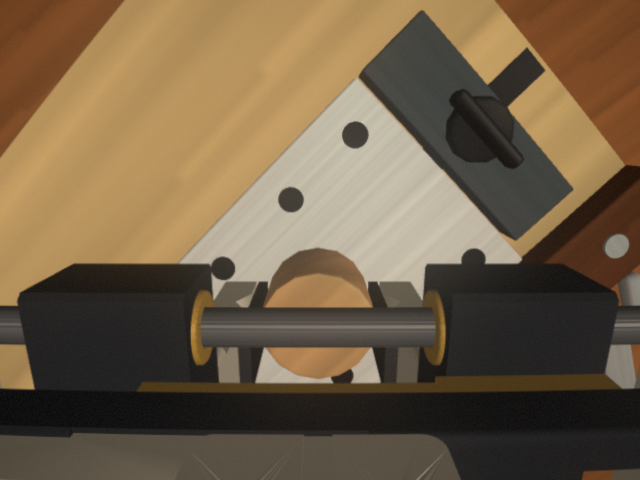

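The template is held with its corner near the stop at (360,76), and the fz of about -3.6 N suggests it is carried slightly off the board. I'll lower it onto the board first.

Call:
carry_out(linear=[[0,0,0.1],[0,0,0.1],[0,0,0.1]], twist=[0,0,0])

```text
clock: 4.77
tool_pos: [0.6089, -0.1951, 0.2153]
orientation: [179.9, -0.1, 52.2]
force: [-2.1, 3.6, 2.1]
opening: 0.0396
```

```bash
python3 - <<'E'
from h import *
i=cv2.imread('pics/w3.png')
crop(i,330,0,640,280,2.5,'pics/w3a.png')
E
```

```text
(no output)
```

View pics/w3a.png

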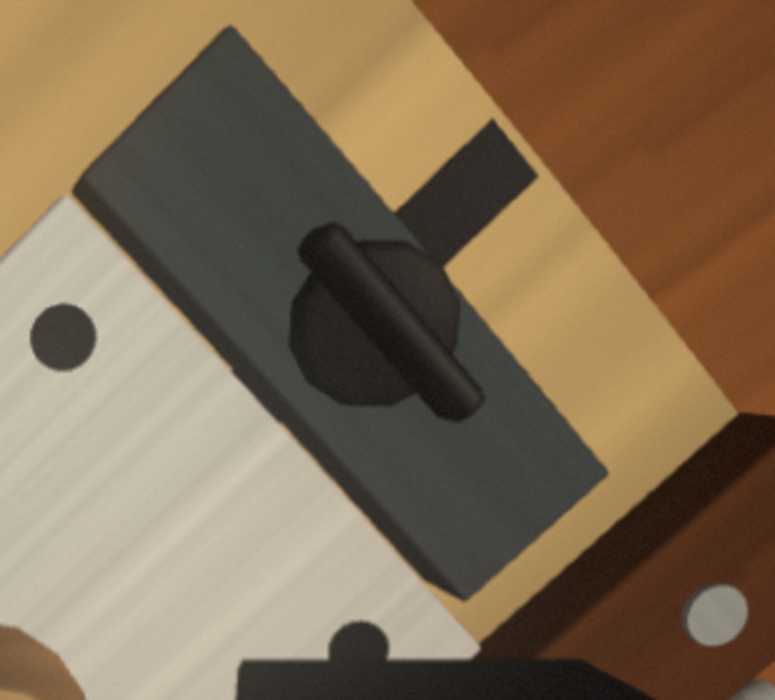

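Call:
carry_out(linear=[[0.07,0.07,0],[0.14,0.14,0],[0.21,0.21,0],[0.21,0.21,0]], twist=[0,0,0,0])

```text
clock: 5.1
tool_pos: [0.6119, -0.1949, 0.2153]
orientation: [179.9, -0.0, 52.2]
force: [-1.1, -0.3, 0.6]
opening: 0.0396
```

Call:
carry_out(linear=[[0.07,0.07,0],[0.14,0.14,0],[0.14,0.14,0]], twist=[0,0,0])

```text
clock: 5.35
tool_pos: [0.614, -0.1948, 0.2153]
orientation: [179.9, -0.0, 52.2]
force: [-2.3, -0.4, 0.3]
opening: 0.0393
```

Call:
carry_out(linear=[[0.07,0.07,0],[0.14,0.14,0],[0.14,0.14,0]], twist=[0,0,0])

```text
clock: 5.6
tool_pos: [0.6147, -0.1947, 0.2153]
orientation: [-179.9, 0.1, 52.1]
force: [-7.8, -0.7, 6.9]
opening: 0.0395
```

Call:
carry_out(linear=[[0.07,-0.07,0],[0.14,-0.14,0],[0.21,-0.21,0],[0.21,-0.21,0]], twist=[0,0,0,0])

```text
clock: 5.93
tool_pos: [0.6143, -0.1919, 0.2154]
orientation: [-179.9, 0.1, 52.1]
force: [-2.2, -2.3, 2.4]
opening: 0.0394
```

Call:
carry_out(linear=[[0.07,-0.07,0],[0.14,-0.14,0],[0.14,-0.14,0]], twist=[0,0,0])

```text
clock: 6.18
tool_pos: [0.6143, -0.1913, 0.2156]
orientation: [-180.0, 0.2, 52.2]
force: [-2.0, -12.6, -0.3]
opening: 0.0396
```

Call:
carry_out(linear=[[0.12,-0.02,0],[0.25,-0.04,0],[0.25,-0.04,0],[0.25,-0.04,0]], twist=[0,0,0,0])

```text
clock: 6.52
tool_pos: [0.6147, -0.1909, 0.2157]
orientation: [-180.0, 0.4, 52.1]
force: [-6.2, -14.5, 1.6]
opening: 0.0394
```

Call:
carry_out(linear=[[0,0,0],[0,0,0],[0,0,0],[0,0,0],[0,0,0]], twist=[0,0,0,0,0], fingers=0.15)

```text
clock: 6.93
tool_pos: [0.6151, -0.1905, 0.2157]
orientation: [-180.0, 0.3, 52.2]
force: [-0.8, 0.0, -0.1]
opening: 0.0503
```

```bash
python3 - <<'E'
from h import *
import pickle
o=ctrl.get_obs();i=ctrl.snapshot('wrist');cv2.imwrite('pics/w4.png',i);pickle.dump(o,open('w4.pkl','wb'));print(o['tool_pos'],o['orientation'],o['force'])
crop(i,330,0,640,280,2.5,'pics/w4a.png')
E
```

```text
[ 0.61506405 -0.19049436  0.21571789] [-179.98748958    0.34680733   52.16179331] [-0.79440913  0.03506822 -0.13796448]
```

View pics/w4a.png

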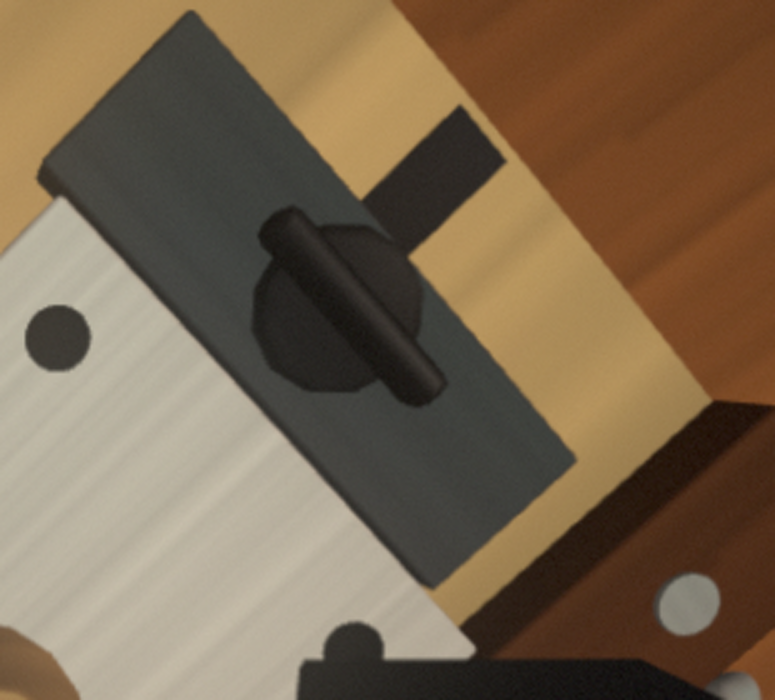

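The template sits against the stop face, with its corner at the fence at (475,645). Next I push on the free knob with the rear pad so the plate can square itself.

Call:
carry_out(linear=[[0.3,0,0],[0.5,0,0],[0.65,0,0],[0.75,0,0],[0.75,0,0]], twist=[0,0,0,0,0])

```text
clock: 7.4
tool_pos: [0.6184, -0.1863, 0.2155]
orientation: [-179.9, 0.6, 52.2]
force: [-5.2, -12.4, 2.5]
opening: 0.0507
```

Call:
carry_out(linear=[[0.2,0,0],[0.3,0,0],[0.3,0,0],[0.3,0,0]], twist=[0,0,0,0])

```text
clock: 7.73
tool_pos: [0.619, -0.1859, 0.2155]
orientation: [-179.8, 0.9, 52.2]
force: [-5.6, -14.1, 1.5]
opening: 0.0503
```

Call:
carry_out(linear=[[-0.3,0,0],[-0.6,0,0],[-0.6,0,-0.5],[-0.6,0,-3],[-0.6,0,-7],[-0.6,3,-10],[-0.6,6,-13],[-0.6,8,-16],[-0.6,8,-16],[-0.6,8,-16]], twist=[0,0,0,0,0,0,0,0,0,0], fingers=0.5)

```text
clock: 8.57
tool_pos: [0.6815, -0.2384, 0.3775]
orientation: [180.0, 0.7, 52.1]
force: [-0.8, 1.1, -1.0]
opening: 0.0656
```

```bash
python3 - <<'E'
from h import *
import pickle
o=ctrl.get_obs();i=ctrl.snapshot('wrist');cv2.imwrite('pics/w5.png',i);pickle.dump(o,open('w5.pkl','wb'));print(o['tool_pos'],o['orientation'],o['force'],o['qvel'])
crop(i,160,0,420,260,2.3,'pics/w5a.png');crop(i,300,0,560,195,3,'pics/w5b.png')
E
```

```text
[ 0.68151863 -0.23843155  0.37749549] [179.99184157   0.70957779  52.13784326] [-0.77596009  1.1210214  -1.02736344] [ 0.65361545  0.53698141 -4.9324976  -1.22256304  0.94283778 -0.24540755]
```

View pics/w5.png

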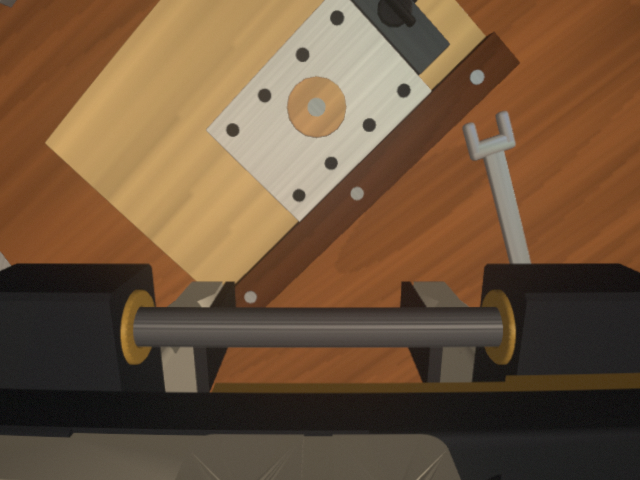

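View pics/w5b.png

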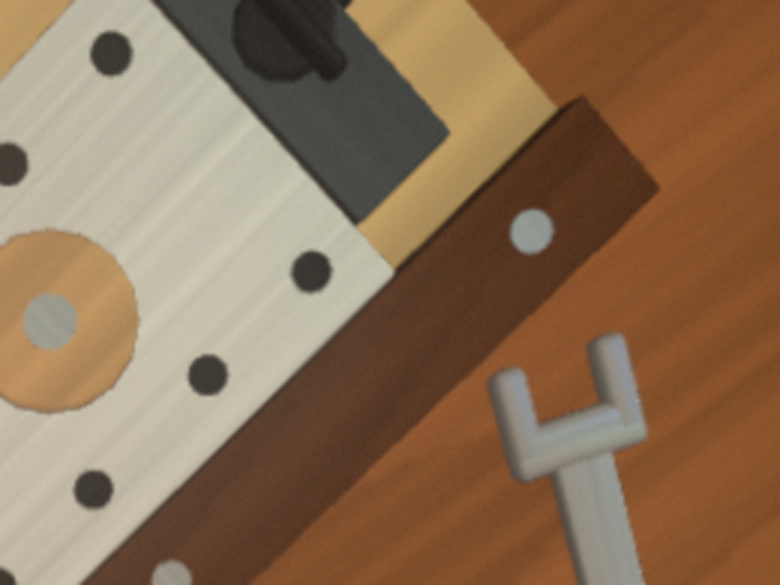

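View pics/w5a.png

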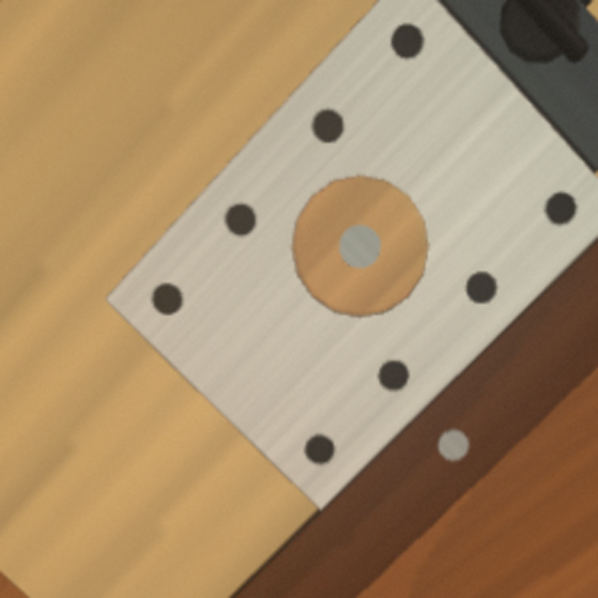

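```bash
python3 - <<'E'
from h import *
import pickle
np.set_printoptions(precision=4,suppress=True)
P=lambda p,s,x0,y0:(np.array(p,float)+.5)/s-.5+[x0,y0]
an=lambda v:np.degrees(np.arctan2(v[1],v[0]))
c1=cam('wrist',pickle.load(open('w1.pkl','rb')));c5=cam('wrist',pickle.load(open('w5.pkl','rb')))
th=np.radians(7.15);ey=np.array([-np.sin(th),np.cos(th)])
A=ray(c1,P([[534,360],[430,463],[692,318]],4,340,0),.034)[:,:2]@ey
B=ray(c5,P([[450,131],[358,221],[583,97]],3,300,0),.034)[:,:2]@ey
print('to fence end before',A[2]-A[:2],'after',B[2]-B[:2])
pl=ray(c5,np.r_[P([[107,299],[320,511]],2.3,160,0),P([[395,271]],3,300,0)],.03)[:,:2]
print(pl,'long',an(pl[2]-pl[1])-90,'short',an(pl[1]-pl[0]))
f=ray(c5,np.r_[P([[583,97]],3,300,0),P([[86,585]],3,300,0)],.034)[:,:2];print('fence',an(f[0]-f[1])-90)
print('knob',ray(c5,P([[360,246]],2.3,160,0),.064))
E
```

```text
to fence end before [0.0278 0.0556] after [0.0278 0.0571]
[[ 0.5716 -0.2653]
 [ 0.6698 -0.2542]
 [ 0.6519 -0.1157]] long 7.336001568975135 short 6.463372178459169
fence 7.029479153642768
knob [[ 0.6116 -0.1908  0.064 ]]
```

The view shows the long edge flush on the fence and the short edge on the stop. The stop's distance to the fence end is unchanged at 27.8 mm, so it did not shift. Now I go back over the knob.

Call:
carry_out(linear=[[-0.1,-4,0],[-0.2,-7,2],[-0.2,-8.2,5],[-0.2,-8.2,8],[-0.2,-8.2,10],[-0.2,-8.2,10],[-0.2,-8.2,10]], twist=[0,0,0,0,0,0,0], fingers=0.8)

```text
clock: 9.2
tool_pos: [0.6127, -0.1895, 0.2746]
orientation: [-179.7, 0.9, 52.2]
force: [0.4, -0.5, 2.0]
opening: 0.0788
```

Call:
carry_out(linear=[[0.1,0.2,2],[0.1,0.2,4],[0.1,0.2,5.5],[0.1,0.2,5.8],[0.1,0.2,5.8],[0.1,0.2,5.8]], twist=[0,0,0,0,0,0])

```text
clock: 9.7
tool_pos: [0.6148, -0.1905, 0.2181]
orientation: [-179.8, 0.9, 52.2]
force: [0.2, -0.2, 0.6]
opening: 0.079
```

Call:
carry_out(linear=[[0,0,0],[0,0,0],[0,0,0],[0,0,0],[0,0,0],[0,0,0],[0,0,0],[0,0,0]], twist=[0,0,0,0,0,0,0,0], fingers=-0.6)

```text
clock: 10.37
tool_pos: [0.6148, -0.1905, 0.2182]
orientation: [-179.8, 0.9, 52.2]
force: [-0.2, 0.1, 1.9]
opening: 0.0396
```

Call:
carry_out(linear=[[0,0,-1],[0,0,-3],[0,0,-6],[0,0,-9],[0,0,-10],[0,0,-10],[0,0,-10]], twist=[0,0,0,0,0,0,0])

```text
clock: 10.95
tool_pos: [0.6157, -0.1894, 0.318]
orientation: [-179.7, 0.8, 52.2]
force: [1.1, -0.1, -5.0]
opening: 0.0395
```

Call:
carry_out(linear=[[1.3,-1.5,0],[3.9,-4.6,0],[6.5,-7.6,0],[9.1,-10.6,0],[11.7,-13.7,0],[14.3,-16.7,0],[16.9,-19.8,0],[19.5,-22.8,0],[22.1,-25.8,0],[24,-28.5,0],[25.6,-30.4,0],[25.6,-30.4,0]], twist=[0,0.3,0.5,0.8,1,1.3,1.5,1.7,1.7,1.7,1.7,1.7])

```text
clock: 11.95
tool_pos: [0.531, 0.2028, 0.3134]
orientation: [-179.7, 1.0, 50.7]
force: [0.3, -0.4, -3.5]
opening: 0.0397
```

Call:
carry_out(linear=[[0,0,0],[0,0,0],[0,0,0]], twist=[0,0,0])

```text
clock: 12.2
tool_pos: [0.5307, 0.2021, 0.312]
orientation: [-179.7, 1.1, 50.6]
force: [0.0, 0.4, -2.7]
opening: 0.0392
```

```bash
python3 - <<'E'
from h import *
import pickle
o=ctrl.get_obs();i=ctrl.snapshot('wrist');cv2.imwrite('pics/w6.png',i);pickle.dump(o,open('w6.pkl','wb'));print(o['tool_pos'],o['orientation'],o['force'],o['qvel'])
t=ctrl.snapshot('top');cv2.imwrite('pics/t6.png',t);crop(t,200,195,330,290,6,'pics/t6a.png')
E
```

```text
[0.53073106 0.2021027  0.31201593] [-179.65221564    1.11779019   50.64308183] [ 0.03141773  0.44282206 -2.6715378 ] [-0.72961258 -0.50509332  0.57505862  0.24140447 -0.10413191 -0.09735325]
```

View pics/w6.png

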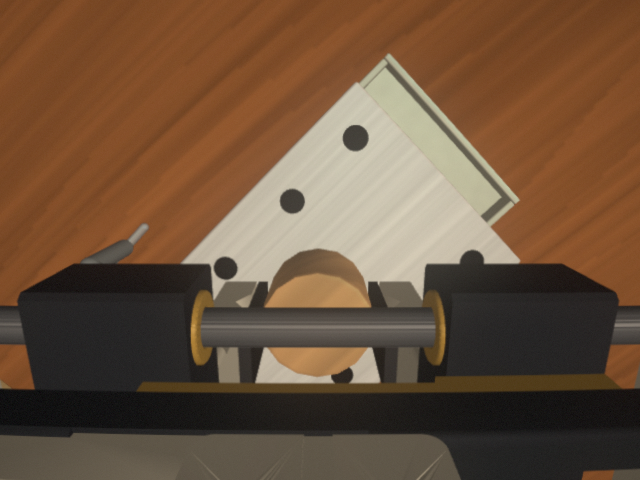

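View pics/t6.png

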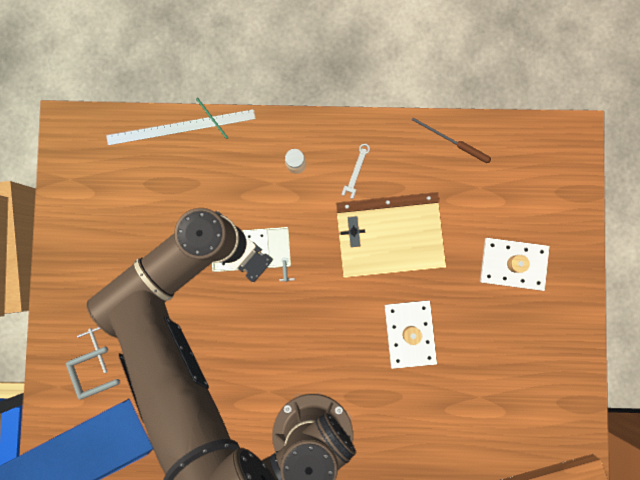

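The plate is held over the tray, with its leading corners at about (358,83) and (520,262). The tray's lip end has its outer corners at (389,54) and (518,200). I'll measure these in a crop.

```bash
python3 - <<'E'
from h import *
i=cv2.imread('pics/w6.png')
crop(i,330,40,530,270,3,'pics/w6a.png')
E
```

```text
(no output)
```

View pics/w6a.png

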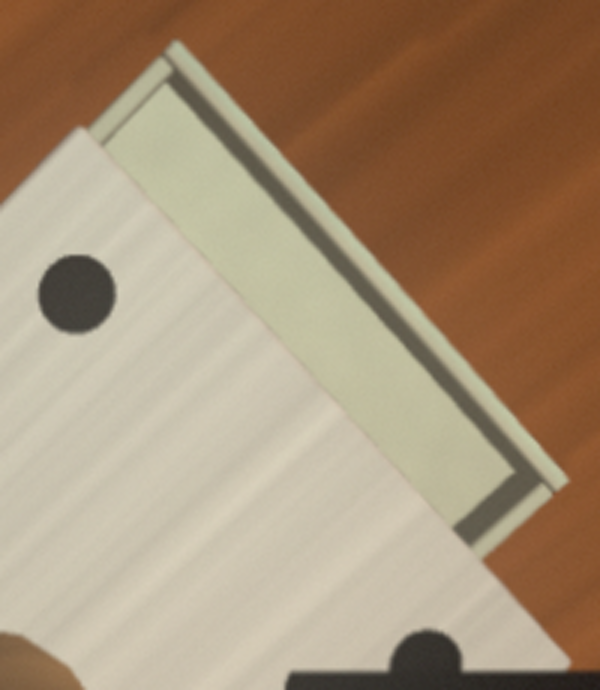

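```bash
python3 - <<'E'
from h import *
import pickle
np.set_printoptions(precision=4,suppress=True)
P=lambda p:(np.array(p,float)+.5)/3-.5+[330,40]
an=lambda v:np.degrees(np.arctan2(v[1],v[0]))
o=pickle.load(open('w6.pkl','rb'));c=cam('wrist',o)
L=ray(c,P([[176,41],[568,482],[166,58],[553,493]]),.048)[:,:2]
print(L,np.linalg.norm(L[1]-L[0]),an(L[1]-L[0]),an(L[3]-L[2]))
p=ray(c,P([[83,127],[570,663]]),.1238)[:,:2];print(p,np.linalg.norm(p[1]-p[0]),an(p[1]-p[0]))
th=np.radians((an(L[1]-L[0])+an(L[3]-L[2]))/2);ex=np.array([np.cos(th),np.sin(th)]);ey=np.array([-ex[1],ex[0]])
lipin=(L[:2].mean(0)@ey-.004+L[2:].mean(0)@ey)/2
print('gap y',lipin-p.mean(0)@ey,'lateral (plate-tray) ',(p.mean(0)-L[:2].mean(0))@ex,(p.mean(0)-L[2:].mean(0))@ex, 'knob est',p.mean(0)-ey*.07)
E
```

```text
[[0.4657 0.2973]
 [0.5769 0.3078]
 [0.4668 0.2941]
 [0.5769 0.3044]] 0.11177590801596449 5.430172865241446 5.328098284373097
[[0.4706 0.2651]
 [0.5678 0.2741]] 0.09769193422529635 5.267218131915284
gap y 0.028947493338668695 lateral (plate-tray)  -0.00517933789574987 -0.005421487359129332 knob est [0.5258 0.1999]
```

Call:
carry_out(linear=[[0.5,-0.2,1],[1.1,-0.4,2.5],[1.1,-0.4,4],[1.1,-0.4,5],[1.1,-0.4,5.3],[1.1,-0.4,5.3],[1.1,-0.4,5.3]], twist=[0,0,0,0,0,0,0])

```text
clock: 12.88
tool_pos: [0.5344, 0.2122, 0.2598]
orientation: [-179.7, 1.0, 50.6]
force: [-0.7, -0.3, -2.4]
opening: 0.039
```

```bash
python3 - <<'E'
from h import *
import pickle
o=ctrl.get_obs();i=ctrl.snapshot('wrist');cv2.imwrite('pics/w7.png',i);pickle.dump(o,open('w7.pkl','wb'));print(o['tool_pos'],o['orientation'],o['force'],o['qvel'])
crop(i,320,40,580,280,3,'pics/w7a.png')
E
```

```text
[0.53440672 0.21224456 0.25978587] [-179.69065693    1.03956881   50.59374857] [-0.69174447 -0.30287641 -2.4299317 ] [ 0.06710611 -0.79533482  0.59746285  0.11289266 -0.02841528  0.01135227]
```

View pics/w7a.png

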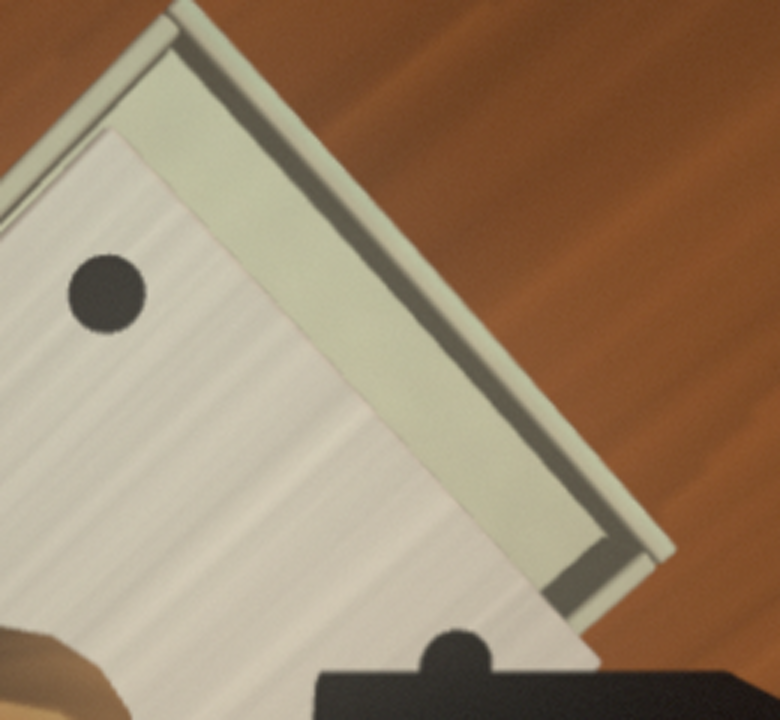

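View pics/w7.png

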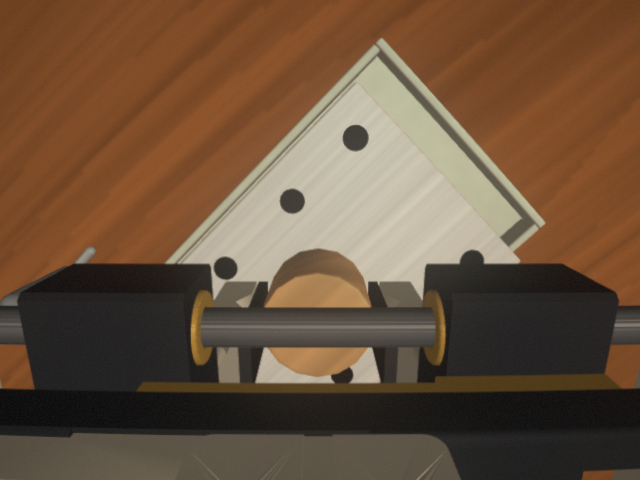

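```bash
python3 - <<'E'
from h import *
import pickle
np.set_printoptions(precision=4,suppress=True)
P=lambda p:(np.array(p,float)+.5)/3-.5+[320,40]
an=lambda v:np.degrees(np.arctan2(v[1],v[0]))
o=pickle.load(open('w7.pkl','rb'))
for dz in (0,.002,.004):
    K,d,Rm,e=cam('wrist',o);c=(K,d,Rm,e+[0,0,dz])
    L=ray(c,P([[186,-4],[677,549],[166,14],[658,563]]),.048)[:,:2]
    p=ray(c,P([[112,127],[602,663]]),.0716)[:,:2]
    th=np.radians(5.4);ex=np.array([np.cos(th),np.sin(th)]);ey=np.array([-ex[1],ex[0]])
    print(dz,'W',np.linalg.norm(L[1]-L[0]),np.linalg.norm(L[3]-L[2]),an(L[1]-L[0]),an(L[3]-L[2]),'plate',np.linalg.norm(p[1]-p[0]),an(p[1]-p[0]))
    lip=np.r_[L[:2]@ey-.004,L[2:]@ey].mean()
    print(' gap',lip-p@ey,'lat',p.mean(0)@ex-L.mean(0)@ex, 'left',p[0]@ex-L[[0,2]]@ex,'right',L[[1,3]]@ex-p[1]@ex)
E
```

```text
0 W 0.11101606933616635 0.11091395283950775 5.531454944109576 5.600755083184402 plate 0.09801064024558159 5.398671898855777
 gap [0.0191 0.0191] lat -8.876924181766555e-05 left [0.0063 0.0065] right [0.0067 0.0064]
0.002 W 0.11217687222194843 0.11207368797784824 5.531454944109587 5.600755083184398 plate 0.09917969774895473 5.398671898855812
 gap [0.0193 0.0193] lat -2.677656279470586e-05 left [0.0063 0.0066] right [0.0067 0.0063]
0.004 W 0.11333767510773055 0.11323342311618882 5.5314549441095675 5.6007550831843895 plate 0.10034875525232796 5.3986718988558104
 gap [0.0195 0.0195] lat 3.521611622847587e-05 left [0.0064 0.0066] right [0.0066 0.0063]
```

Call:
carry_out(linear=[[0.6,-0.6,0],[1.2,-1.2,0.3],[1.25,-1.2,1],[1.25,-1.2,1.6],[1.25,-1.2,2.2],[1.25,-1.2,2.2]], twist=[0,0,0,0,0,0])

```text
clock: 13.43
tool_pos: [0.5322, 0.2291, 0.2363]
orientation: [-179.7, 1.1, 50.6]
force: [-0.4, -0.3, -2.3]
opening: 0.0394
```

```bash
python3 - <<'E'
from h import *
import pickle
o=ctrl.get_obs();i=ctrl.snapshot('wrist');cv2.imwrite('pics/w8.png',i);print(o['tool_pos'],o['orientation'],o['force'],o['qvel'])
crop(i,320,40,580,280,3,'pics/w8a.png')
E
```

```text
[0.53215341 0.22905011 0.23625571] [-179.65552308    1.14751644   50.59151404] [-0.3591458  -0.30697399 -2.32020194] [-0.30489628 -0.81505896  0.70507977  0.36623349 -1.62793636 -0.01334589]
```

View pics/w8a.png

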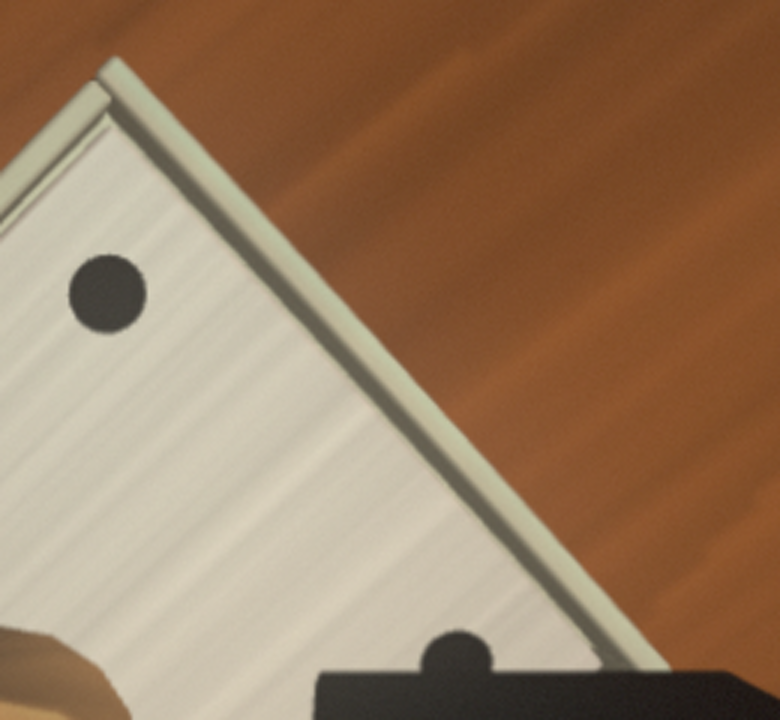

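The plate is inside the flanges, about 2 mm short of the lip. I'll lower it the rest of the way.

Call:
carry_out(linear=[[0,0,0.1],[0,0,0.2],[0,0,0.25],[0,0,0.25]], twist=[0,0,0,0])

```text
clock: 13.82
tool_pos: [0.5324, 0.2289, 0.2345]
orientation: [-179.7, 1.1, 50.6]
force: [0.3, 0.4, -3.7]
opening: 0.0395
```

Call:
carry_out(linear=[[0,0,0.1],[0,0,0.15],[0,0,0.15]], twist=[0,0,0])

```text
clock: 14.07
tool_pos: [0.5325, 0.229, 0.2341]
orientation: [-179.7, 1.1, 50.6]
force: [-4.1, -1.8, 5.2]
opening: 0.0394
```

Call:
carry_out(linear=[[0.07,-0.07,0],[0.14,-0.14,0],[0.21,-0.21,0],[0.21,-0.21,0]], twist=[0,0,0,0])

```text
clock: 14.4
tool_pos: [0.5324, 0.2315, 0.2343]
orientation: [-179.8, 1.1, 50.6]
force: [1.2, -4.7, 2.1]
opening: 0.0394
```

Call:
carry_out(linear=[[0.07,-0.07,0],[0.14,-0.14,0],[0.18,-0.18,0],[0.18,-0.18,0]], twist=[0,0,0,0])

```text
clock: 14.73
tool_pos: [0.5325, 0.2323, 0.2346]
orientation: [-179.9, 1.3, 50.6]
force: [2.8, -12.3, 3.1]
opening: 0.0394
```

```bash
python3 - <<'E'
from h import *
o=ctrl.get_obs();i=ctrl.snapshot('wrist');cv2.imwrite('pics/w9.png',i);print(o['tool_pos'],o['orientation'],o['force'])
crop(i,320,40,580,280,3,'pics/w9a.png')
E
```

```text
[0.53249689 0.23233278 0.23458386] [-179.85143089    1.28258579   50.63151493] [  2.7648389  -12.31583855   3.05142192]
```

View pics/w9a.png

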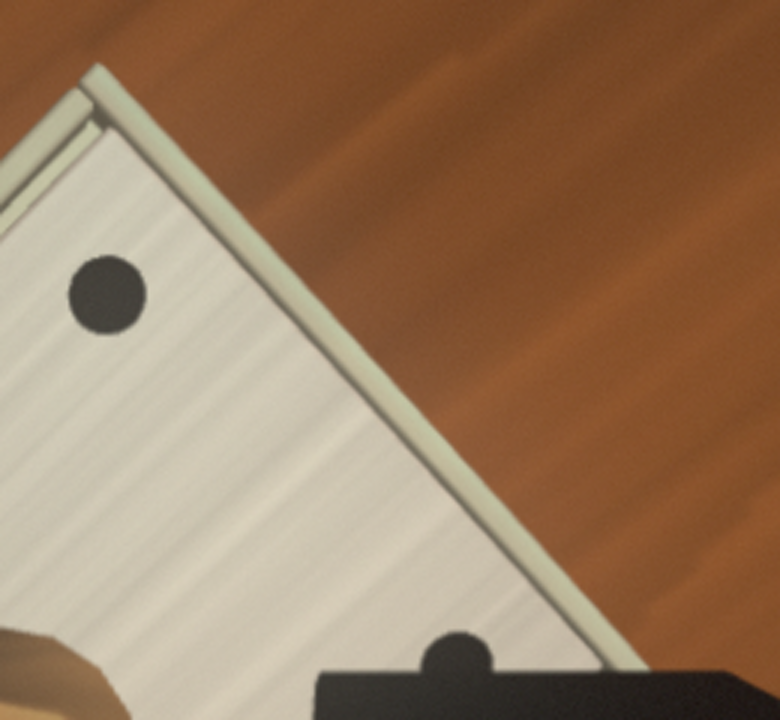

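The plate is now against the end lip at about 12 N. I'll let go and lift clear.

Call:
carry_out(linear=[[0,0,0],[0,0,0],[0,0,0]], twist=[0,0,0])

```text
clock: 15.03
tool_pos: [0.5327, 0.2322, 0.2346]
orientation: [-179.9, 1.3, 50.6]
force: [1.7, -2.5, 0.4]
opening: 0.0393
```

Call:
carry_out(linear=[[0,0,0],[0,0,0],[0,0,0],[0,0,0],[0,0,0],[0,0,0]], twist=[0,0,0,0,0,0], fingers=0.4)

```text
clock: 15.53
tool_pos: [0.5326, 0.2324, 0.2346]
orientation: [-179.9, 1.3, 50.6]
force: [-0.3, 0.1, -0.2]
opening: 0.0612
```

Call:
carry_out(linear=[[0,0,-1],[0,0,-3],[0,0,-6],[0,3,-9],[0,6,-12],[0,9,-15],[0,9,-15],[0,9,-15],[0,9,-15]], twist=[0,0,0,0,0,0,0,0,0])

```text
clock: 16.28
tool_pos: [0.6043, 0.1773, 0.3845]
orientation: [-179.8, 1.3, 50.6]
force: [-0.3, 0.4, 0.1]
opening: 0.0614
```

```bash
python3 - <<'E'
from h import *
import pickle
o=ctrl.get_obs();i=ctrl.snapshot('wrist');cv2.imwrite('pics/w10.png',i);pickle.dump(o,open('w10.pkl','wb'));print(o['tool_pos'],o['orientation'],o['force'])
E
```

```text
[0.60426342 0.17730912 0.38447   ] [-179.83317976    1.25347161   50.57511608] [-0.25001458  0.40038499  0.13837584]
```

View pics/w10.png

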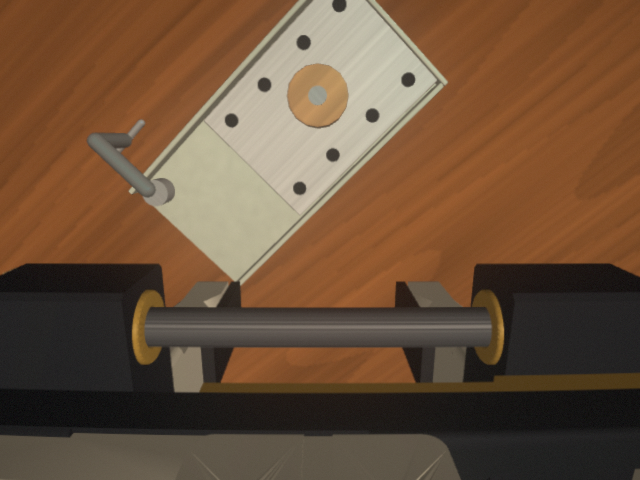

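```bash
python3 - <<'E'
from h import *
i=cv2.imread('pics/w10.png')
crop(i,290,0,460,120,4.5,'pics/w10a.png')
t=ctrl.snapshot('top');cv2.imwrite('pics/t10.png',t)
E
```

```text
(no output)
```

View pics/w10a.png

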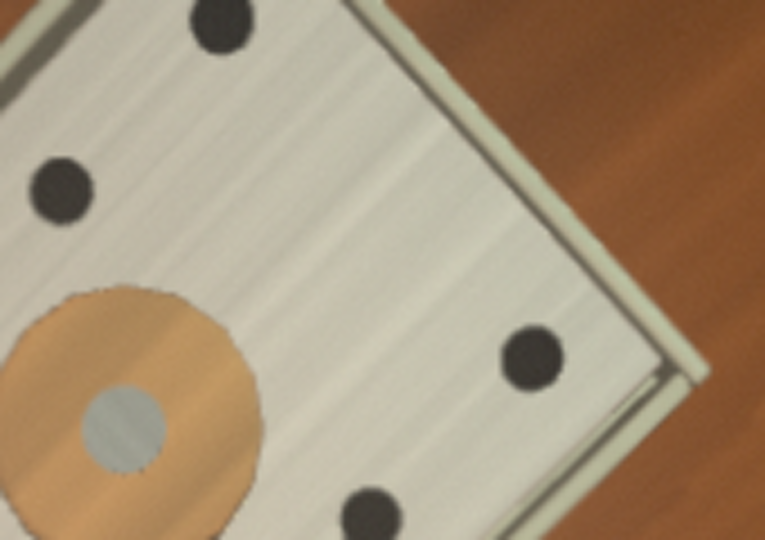

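View pics/t10.png

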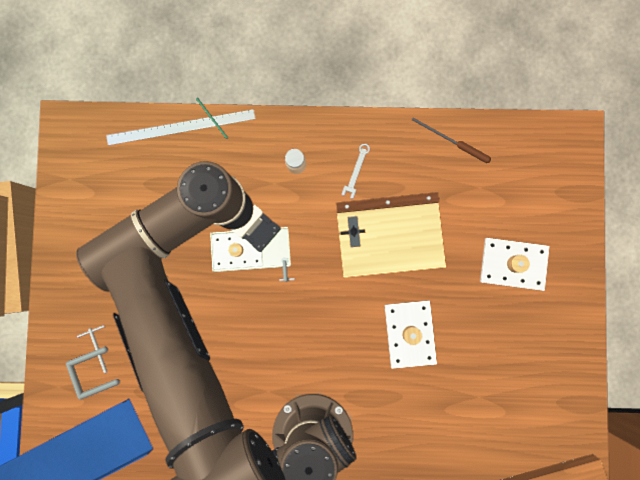

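```bash
python3 - <<'E'
from h import *
import pickle
i=cv2.imread('pics/w10.png');o=pickle.load(open('w10.pkl','rb'));K,d,Rm,e=cam('wrist',o);c=(K,d,Rm,e+[0,0,.004])
crop(i,380,10,450,90,9,'pics/w10b.png')
g=cv2.cvtColor(i,cv2.COLOR_BGR2GRAY).astype(np.float32)
th=np.radians(5.45);ex=np.array([np.cos(th),np.sin(th),0]);ey=np.array([-ex[1],ex[0],0])
# profiles across the lip: world points at z=.047
c0=ray(c,[[410,50]],.047)[0]
ts=np.arange(-.008,.010,.0005)
for s in(-.02,-.01,0,.01,.02):
    px=proj(c,c0+s*ex+ts[:,None]*ey).astype(np.float32)
    print(s,cv2.remap(g,px[:,:1],px[:,1:],cv2.INTER_LINEAR).ravel().astype(int))
E
```

```text
-0.02 [188 187 188 187 187 187 187 186 187 186 186 186 187 186 185 180 158 124
 113 129 158 174 179 180 178 162 126 101  88  87  87  87  86  87  86  88]
-0.01 [191 189 189 190 190 189 190 190 189 190 189 189 189 190 189 184 159 125
 114 133 158 174 179 181 177 160 128 102  90  87  87  87  86  87  86  87]
0 [191 190 189 189 189 190 190 189 189 189 189 189 190 189 188 186 176 127
 105 130 156 172 178 181 180 169 138 108  99  98  98  98  97  97  97  96]
0.01 [191 190 190 190 190 191 190 190 190 191 191 190 190 190 188 184 159 125
 117 132 158 174 179 182 177 161 129 102  96  94  94  94  94  94  93  94]
0.02 [190 190 190 190 190 189 189 189 189 189 190 189 189 189 188 179 157 129
 114 134 162 175 182 184 180 160 130 107  95  93  92  92  93  93  93  93]
```

View pics/w10b.png

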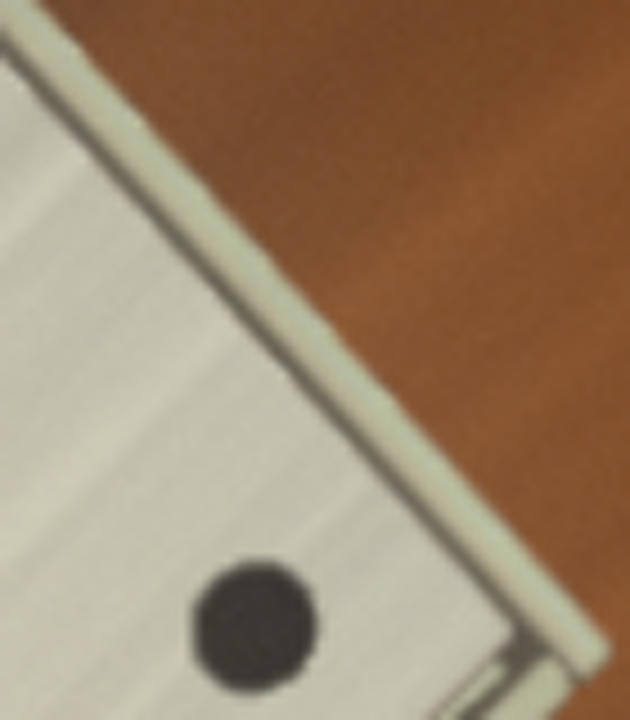

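```bash
python3 -c "
from plant import ctrl
print(ctrl.get_obs()['clock']);print(ctrl.close_job())"
```

```text
16.3833
the job is handed in; nothing more can be done
None
```

The job is done and handed in at 16.4 s of the 72 s allowed; no verdict came back.

**Corner:** I dragged the template by its knob into the corner. With the grip loosened, I then pressed it on to the fence and stop, reading about 14 N towards the stop, and let go. The picture afterwards showed the long edge flush on the fence and the short edge on the stop. The stop's back corner is unmoved (27.8 mm from the fence end before and after). Its front corner read 1.5 mm different, which I put down to pixel-picking error. My edge angles scattered: long edge 7.3°, short edge 6.5°, fence 7.0–7.2°.

**Tray:** I lifted it by the knob, set it down between the flanges and slid it against the end lip until the force read about 12 N. I kept hold until it was down, then let go and lifted clear.

**Last checks:**
- **Position:** the template lies flat, and the dark line along the lip is even, so it sits square. I estimate the gap to the lip at about 0.4 ± 0.4 mm, so hard contact after release is not proven.
- **Calibration:** the wrist camera read lengths 1–2% short. I allowed for it as a camera height about 4 mm off, more than the stated 2 mm.
- **Bystanders:** the jar and wrench look unmoved in the top view. The offcut was hidden behind the arm in that last picture, but the arm never went down near it.
- **Forces:** the wrist force stayed under about 17 N at every reading.

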